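Refill a sprung carton feeder at the parts counter

TASK

Refill the spring feeder: pull its follower back by the orange tab until the yellow catch holds it, and let go of it. Stand the red-banded carton in the lane at the outlet lip and the blue-banded carton behind it, lengthwise, then press the catch's red pad so that the follower closes up and packs both cartons against the lip. Leave the green-banded carton, the bottle and the oil filter where they stand.

Things in the scene. Friction and masses are not known exactly. Their poses are not given: they have to be found in the camera images.
- track: Fixed blue feeder, an open lane 320 mm long, 64 wide. Origin: on the bench under the lane's centre line; x along the lane from the outlet lip (-x end) to the back, z up. Bed top 6 mm above the bench; lane 52 mm wide inside, walls 4 mm thick, tops 33 mm above the bench and flared outwards 5 mm. Cartons stand on the bed. A catch, 60 mm high, stands beside the -y wall at x 45 to 170, y -32 to -60 mm.
- lip (a point): Middle of the inner face of the outlet lip, at bed height (track x = -140 mm, 6 mm above the bench); axes as the track's. The lip is 8 mm thick, its top 30 mm above the bench. The red carton's end packs against it.
- follower (a joint): Slide (m) = gap from lip to follower face: 0 closed and empty, 0.180 held by the catch, 0.190 end of travel, 0.150 closed on two cartons. A damped spring drives it to 0 (7.5 N at 0, 10 N at 0.18, plus 4 N per 0.1 m/s, up to 15 N in all where it lifts the catch). Pulled along +x past 0.185 it is caught, and once let go settles at 0.180.
- follower_tab (a point): Point in the orange pull tab, 72 mm above the bench, central in x and y; axes as the track's. Tab: 16 mm in x, 30 in y, from 50 to 92 mm above the bench. The black block under it is 40 mm long, 48 wide, 50 high; its front face is 20 mm on the -x side of this point. A steel pin on its -y side (top 44 mm up, reaching y = -52 mm) meets the catch.
- catch (a joint): Rotation (rad) of the yellow catch rocker: 0 at rest, hook down; up to 0.35 with its red pad pressed down about 12 mm. Springs back to 0. Lets the follower go above about 0.22; takes about 4 N on the pad.
- catch_pad (a point): Centre of the top of the catch's red press pad, 30 x 28 mm: 52 mm above the bench at rest, at x = 152, y = -46 mm in the track's frame. Press straight down and hold about half a second.
- red_carton_mid (a point): Centre of the cardboard carton with a red band round its middle: 75 mm long (x), 44 mm wide (y), 64 mm high (z), about 0.18 kg, standing on the bench. Either end may face the lip.
- blue_carton_mid (a point): Centre of the like carton with a blue band, same sizes and axes.
- green_carton_mid (a point): Centre of the like carton with a green band, same sizes; to be left alone.
- fluid_bottle: Off-white bottle with a red cap, 56 mm across, 170 mm high, beyond the feeder; origin at the centre of its underside. To be left alone.
- oil_filter: Dark steel oil filter canister, 66 mm across, 80 mm high; origin at the centre of its underside. To be left alone.
Not all that is in view belongs to the job. Leave any pink or turquoise look-alike of the part that bears red_carton_mid alone.

How it is judged (in metres and radians):
On the way, in this order (a step that is already met when the one before it is completed fails the run):
1. the follower is pulled back, held by the catch and let go (value of joint follower between 0.176 and 0.184 m and value of joint catch below 0.1 rad and contact force between follower and the fingers below 0.2 N), for 0.2 s.
2. with the follower still held back, the red carton stands in the lane on the lip's side and the blue one behind it, both let go (value of joint follower above 0.176 m and x of red_carton_mid in the frame of track between -0.11 and -0.06 m and x of blue_carton_mid in the frame of track between -0.035 and 0.01 m and z of each of red_carton_mid, blue_carton_mid in the frame of track below 0.042 m and contact force between each of red_carton, blue_carton and the fingers below 0.2 N and y of red_carton_mid in the frame of track between -0.0065 and 0.0065 m and y of blue_carton_mid in the frame of track between -0.0065 and 0.0065 m), for 0.2 s.
At the end, for the whole second after the job is handed in: Red carton upright on the bed at the lip, blue behind it, each within about 6 mm of its packed place along and across the lane; follower closed on them (0.145 to 0.156), catch at rest, all still; green carton, bottle and filter within 15 mm of their starts (value of joint follower between 0.145 and 0.156 m and value of joint catch below 0.1 rad and x of red_carton_mid in the frame of track between -0.108 and -0.097 m and x of blue_carton_mid in the frame of track between -0.034 and -0.021 m and y of red_carton_mid in the frame of track between -0.0065 and 0.0065 m and y of blue_carton_mid in the frame of track between -0.0065 and 0.0065 m and z of each of red_carton_mid, blue_carton_mid in the frame of track below 0.042 m and angle between each of red_carton_mid, blue_carton_mid's own z axis and vertical below 0.08 rad and linear speed of each of red_carton, blue_carton below 0.02 m/s and distance of each of green_carton_mid, fluid_bottle, oil_filter from where it was at the start of the episode below 0.015 m); the robot touches nothing.
It fails at once if the green carton, the bottle or the oil filter is pushed more than 15 mm or tipped (distance of any of green_carton_mid, fluid_bottle, oil_filter from where it was at the start of the episode above 0.015 m or angle between any of fluid_bottle, oil_filter's own z axis and vertical above 0.3 rad).
It also fails if it takes over 72 s, if anything falls off the work surface, if the arm or the gripper's body presses on something with over 40 N, if the wrist force passes 120 N, or if a joint passes its speed limit or range.

ROBOT

A 7-joint arm with a two-finger parallel gripper is mounted at the origin on the work surface. World frame = base frame: x ahead of the robot, y to its left, z up, the work surface at z = 0. Lengths are in m, angles in degrees, forces in N, time in s.
With the tool pointing down it reaches from about 0.425 to 0.875 m from the base axis. Payload 4.7 kg.
Tool frame: the origin (TCP) lies on the centre line of the jaws, within the pads' length; the fingertips stand 11 mm ahead of it and the grasp point (between the pads) lies 8 mm behind it; z points along the fingers, y is the direction in which the jaws open and shut (so a half turn about z gives the same grasp; the last joint's range is limited). The gripper opens to 87 mm and grips with 3 to 60 N. Pads are 19 mm wide; open, the fingers measure 117 mm over their backs; the gripper's body (75 mm by 190 mm) begins 51 mm behind the grasp point.
Start: joints at [-72.072, 18.392, -4.016, 83.108, 1.295, 78.541, -3.26], TCP at [0.191, 0.621, 0.234] pointing down, gripper open.
Joint ranges: [-163.93, 163.93], [-17.29, 119.83], [-79.2, 71.16], [3.27, 140.29], [-89.18, 269.18], [5.43, 117.66], [-154.24, 154.24]. Speed limits (degrees/s): [147.25, 147.25, 180, 180, 180, 180, 180].

INTERFACE

Orientations are given as [roll, pitch, yaw] about the fixed x, y, z axes, in that order (R = Rz(yaw) Ry(pitch) Rx(roll)).
In Python, from cell import env gives the robot as it stands.
- The arm moves only by the tool servo_tool, never from a script. Its argument "moves" is text: rows parted by semicolons, each of 7 numbers parted by spaces: the shift along the tool's x, y, z as a fraction of full scale, then the turn, a rotation vector about the tool's x, y, z as a fraction of full scale, then the gripper's target within -1 to 1 (shut at 1, half-way at 0, fully open at -1). A call has 1 to 20 rows; each row shifts and turns the pose as measured when the row begins, along the tool's axes as they then stand; what a row does not reach is not made up. Full scale, the value 1, is 1000 mm for a shift and 0.5 rad for a turn. A row lasts 1/12 s, in which the tool goes at most 41.7 mm and 7.16 degrees, less where a joint would pass 70% of its speed; a pose out of reach is approached as far as the arm can. A call with a number of a shift or a turn outside -1 to 1 is refused whole. A call with a gripper value outside its range is refused whole. The fingers move at their own pace and stop on an object; "squeeze" is the grip in N (left out, the last holds). Time passes only in rows, so rows that do not move let the fingers close. It gives the time, the measured TCP pose, the force and the opening at its end, in the units of the state.
- env.get_obs(): the state, without advancing time (a new reading comes with each control period).
- env.read_camera(name): name is "side" or "top" or "wrist"; returns a dict with "img" (400x640x3 uint8, red, green, blue), "range_z" (400x640 float32, m along the optical axis (not along the pixel's ray), 0 where there is no reading), "mtx" (3x3 intrinsics, pixels), "T" (4x4, takes a point from camera to world coordinates); the wrist camera has in their place "hand_eye" (4x4, takes a point from camera to tool coordinates, whose origin is the TCP and whose axes are the flange's). Camera axes: x right, y up, looking along -z (the intrinsics and any distortion apply to the point x, -y, -z); pixel columns grow to the right and rows downward; lengths in m; the calibration is good to about 2 mm. A picture is of the moment at which its call begins: read the wrist's pose just before it.
- env.sign_off(): hands the job in, once; it reports no verdict.
The state is a dict: "time_s": time; "qpos": joint angles; "joint_velocities": joint speeds; "effort": joint torques, N m; "tool_pos": TCP position; "tool_rot": TCP orientation; "force": force on the tool from outside, world axes, zero at the start; "wrist_torque": the same for the moment, N m; "grip_width": finger opening in m.
Only numpy, scipy, OpenCV 4.12 (cv2) and the standard library are available. Lean on these libraries where they do the work, as an engineer would, in place of code of your own. Each camera call takes 0.05 s, during which the arm holds its last target.

## Working session

There is one attempt and no reset: what is moved stays moved. The work goes in short steps, Python scripts to look and compute and a tool call to move; the robot and the scene stay as the last step left them, time stands still between calls to the robot, and variables do not carry over. Pictures are saved under pics/ and viewed, and the job is handed in when it is done.

Besides the shell and the picture viewer there is one more tool, called after "Call:" as name(argument=value, ...) on one line, values as JSON. servo_tool: Moves the arm, as the interface text tells. Its arguments: {"type":"object","properties":{"moves":{"type":"string"},"squeeze":{"type":"number"}},"required":["moves"]}

```bash
ls; mkdir -p pics; python3 - <<'E'
from cell import env
import cv2,numpy as np
o=env.get_obs()
print(o)
for n in ["side","top","wrist"]:
    c=env.read_camera(n)
    cv2.imwrite(f"pics/{n}0.png",c["img"][:,:,::-1])
    np.savez(f"pics/{n}0.npz",**c)
    print(n,c["mtx"].tolist(),c.get("T",c.get("hand_eye")).round(4).tolist(),[k for k in c])
E
```

```text
pics
{'time_s': 0.0, 'qpos': array([-72.07341598,  18.43617514,  -4.01558299,  83.17333244,
         1.29766773,  78.54094699,  -3.26011202]), 'joint_velocities': array([-0.08412178, -0.07618275, -0.01650068,  0.06348371, -0.08381889,
       -0.06676404,  0.13946066]), 'effort': array([-2.23014190e-04, -4.91287494e+01, -4.03892007e-01, -3.12529421e+01,
       -6.38487772e-02,  4.39742999e-02,  1.68816932e-04]), 'tool_pos': array([0.19123859, 0.62068658, 0.23250796]), 'tool_rot': array([-1.79894935e+02,  8.32428127e-03,  1.62883608e+02]), 'force': array([-0.02066889,  0.25090377, -0.25864341]), 'wrist_torque': array([ 0.03712793, -0.04212271,  0.03506191]), 'grip_width': 0.08716668003483355}
side [[460.47024523342765, 0.0, 321.5677029182882], [0.0, 460.47024523342765, 196.016977624329], [0.0, 0.0, 1.0]] [[0.7134, 0.4818, -0.5088, -0.1269], [-0.7004, 0.5111, -0.4982, -0.6513], [0.02, 0.7118, 0.7021, 1.0481], [0.0, 0.0, 0.0, 1.0]] ['img', 'range_z', 'mtx', 'T']
top [[405.6332026662439, 0.0, 316.7075270942579], [0.0, 405.6332026662439, 198.58884467189077], [0.0, 0.0, 1.0]] [[0.0062, 0.9925, -0.1222, 0.4376], [-1.0, 0.0069, 0.0055, 0.0439], [0.0063, 0.1222, 0.9925, 1.2477], [0.0, 0.0, 0.0, 1.0]] ['img', 'range_z', 'mtx', 'T']
wrist [[348.8892836814005, 0.0, 319.46412306827733], [0.0, 348.8892836814005, 198.7310004741863], [0.0, 0.0, 1.0]] [[0.0003, 0.9557, 0.2943, 0.0809], [1.0, -0.0005, 0.0004, 0.0004], [0.0005, 0.2943, -0.9557, -0.1504], [0.0, 0.0, 0.0, 1.0]] ['img', 'range_z', 'mtx', 'hand_eye']
```

View pics/side0.png

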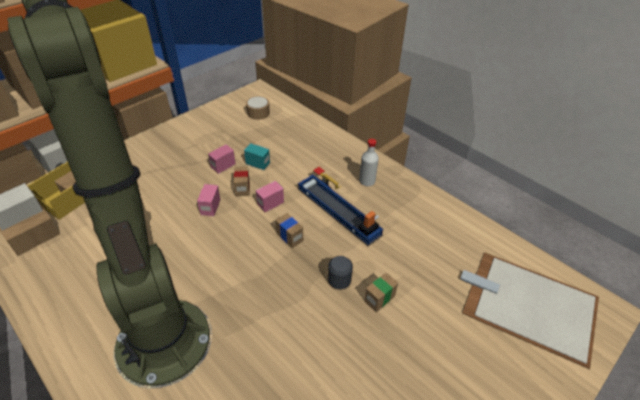

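View pics/top0.png

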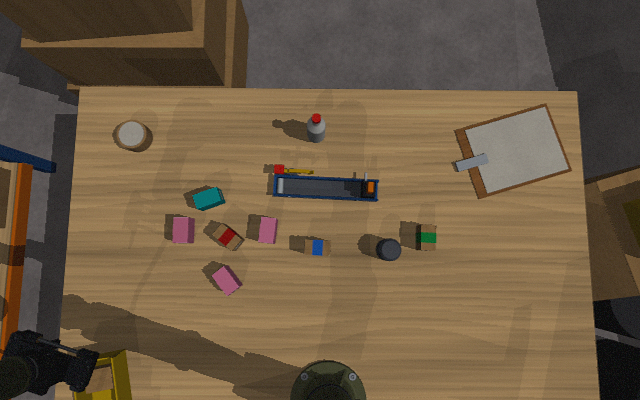

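View pics/wrist0.png

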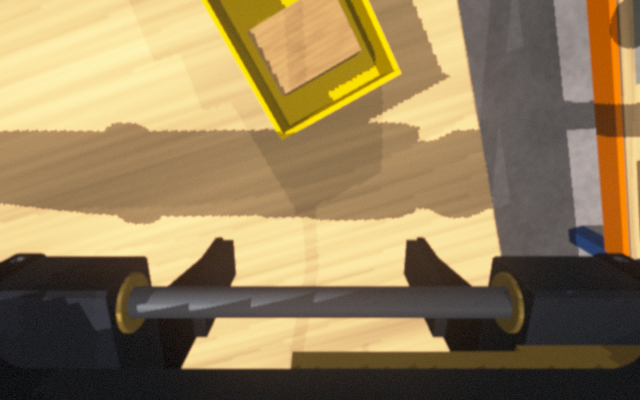

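Candidates for the red carton in the top view: red band on cardboard (228,237); pink lookalikes (182,230), (267,229), (226,280); turquoise (208,198). The blue one is at (317,247). I choose (228,237) and will check it in a crop while measuring.

```bash
cat > h.py <<'E'
import numpy as np,cv2
from scipy.spatial.transform import Rotation as R
def load(n): return dict(np.load(f"pics/{n}.npz"))
def world(c,T=None):
    T=c["T"] if T is None else T
    K=c["mtx"];z=c["range_z"];v,u=np.mgrid[0:z.shape[0],0:z.shape[1]]
    p=np.stack([(u-K[0,2])/K[0,0]*z,-(v-K[1,2])/K[1,1]*z,-z],-1)
    w=p@T[:3,:3].T+T[:3,3]; w[z==0]=np.nan
    return w
def Tool(o):
    T=np.eye(4);T[:3,:3]=R.from_euler('xyz',o["tool_rot"],degrees=True).as_matrix();T[:3,3]=o["tool_pos"];return T
E
python3 - <<'E'
from h import *
c=load("top0");w=world(c)
print("bench z",np.nanmedian(w[250:330,420:560,2]))
im=c["img"]
for n,(u0,u1,v0,v1),zr in [("red",(205,250,215,258),(.05,.08)),("blue",(300,335,230,262),(.05,.08)),("green",(410,445,220,255),(.05,.08)),("filter",(370,405,232,265),(.07,.09)),("bottle",(300,330,110,145),(.1,.2)),("pinkA",(255,282,213,247),(.05,.08)),("pinkB",(208,245,262,297),(.05,.08)),("pinkC",(168,198,213,247),(.05,.08)),("teal",(190,226,183,213),(.05,.08))]:
    q=w[v0:v1,u0:u1].reshape(-1,3);m=(q[:,2]>zr[0])&(q[:,2]<zr[1]);q=q[m]
    r=cv2.minAreaRect((q[:,:2]*1000).astype(np.float32))
    print(n,m.sum(),np.median(q[:,2]).round(4),[np.round(x,1) for x in r], q[:,:2].mean(0).round(4))
crop=cv2.resize(im[150:300,150:450],None,fx=2.66,fy=2.66,interpolation=cv2.INTER_CUBIC)
cv2.imwrite("pics/crop0.png",crop[:,:,::-1])
# track
for v in range(170,208,2):
    print(v,[ (int(1000*w[v,u,2])) for u in range(268,386,5)])
print(w[188,276],w[188,376],w[170,279])
E
```

```text
bench z -0.0008563571795445757
red 414 0.0634 [array([470.5, 299.3]), array([75.4, 44.5]), np.float64(51.4)] [0.4703 0.2984]
blue 394 0.0635 [array([441.5,  35.8]), array([75.1, 44.1]), np.float64(87.0)] [0.4414 0.0361]
green 413 0.0631 [array([ 472.7, -286.8]), array([44.7, 74.9]), np.float64(87.2)] [ 0.4724 -0.2862]
filter 388 0.0784 [array([ 437.6, -172.9]), array([62.9, 61.4]), np.float64(0.4)] [ 0.4366 -0.1719]
bottle 296 0.121 [array([790.4,  40.9]), array([46.2, 52.4]), np.float64(0.1)] [0.788 0.042]
pinkA 398 0.0633 [array([491.3, 182.5]), array([44.4, 74.5]), np.float64(84.7)] [0.491  0.1823]
pinkB 436 0.0633 [array([344.6, 299.9]), array([74.9, 45.6]), np.float64(38.0)] [0.3453 0.2989]
pinkC 430 0.0634 [array([490.5, 434.7]), array([73.5, 46.5]), np.float64(0.7)] [0.4902 0.4332]
teal 409 0.0632 [array([584.5, 362. ]), array([45.7, 76.2]), np.float64(19.4)] [0.5842 0.3612]
170 [0, 1, 49, 51, 47, 52, 55, 58, 59, 50, 2, -1, -1, -1, 0, -3, 1, -1, -2, -1, -5, 0, 1, -3]Traceback (most recent call last):
  File "<stdin>", line 13, in <module>
ValueError: cannot convert float NaN to integer
```

View pics/crop0.png

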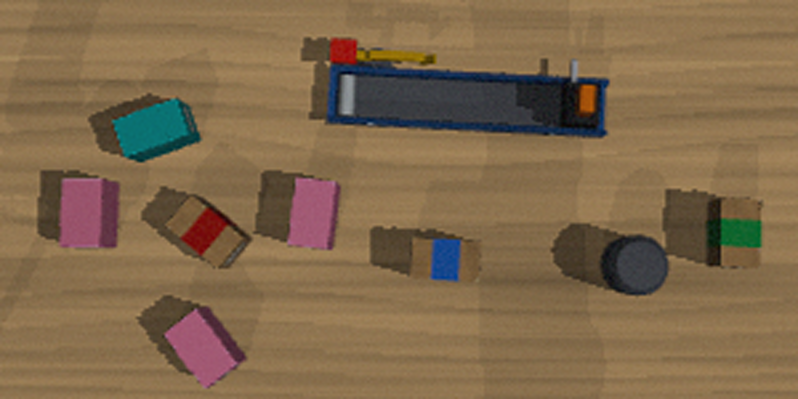

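```bash
python3 - <<'E'
from h import *
for n in ["top0","side0"]:
    c=load(n);w=world(c);im=c["img"].astype(int)
    near=(w[...,0]>.52)&(w[...,0]<.7)&(w[...,1]>-.2)&(w[...,1]<.2)
    r,g,b=im[...,0],im[...,1],im[...,2]
    blue=near&(b>r+25)&(b>g+15)&(w[...,2]>.0)
    top=blue&(w[...,2]>.027)&(w[...,2]<.037)
    for nm,m in [("blue",blue),("top",top)]:
        q=w[m]; rc=cv2.minAreaRect((q[:,:2]*1000).astype(np.float32)); print(n,nm,len(q),[np.round(x,1) for x in rc])
        mm=q[:,:2].mean(0);u,s,vt=np.linalg.svd(q[:,:2]-mm);print(np.degrees(np.arctan2(vt[0,1],vt[0,0])))
    for nm,m in [("orange",near&(r>150)&(g>50)&(g<140)&(b<70)&(r>g+60)),("red",near&(r>130)&(g<50)&(b<60)),("yel",near&(r>120)&(g>90)&(b<60))]:
        q=w[m]; z=np.nanmax(q[:,2]);
        print(nm,len(q),"z",np.nanmin(q[:,2]).round(3),z.round(3))
        zz=[.08,.1] if nm=="orange" else [.045,.06]
        q=q[(q[:,2]>zz[0])&(q[:,2]<zz[1])]
        if len(q)>3: rc=cv2.minAreaRect((q[:,:2]*1000).astype(np.float32)); print([np.round(x,1) for x in rc],q.mean(0).round(4))
E
```

```text
top0 blue 584 [array([622.3,  11.4]), array([318.2,  65.6]), np.float64(87.2)]
-94.43532824576337
top0 top 417 [array([622.3,  11.4]), array([318.3,  64.9]), np.float64(87.4)]
-94.05890636280738
orange 39 z 0.087 0.095
[array([ 616.2, -117.3]), array([ 9.3, 26.8]), np.float64(89.3)] [ 0.6165 -0.1176  0.0913]
red 80 z 0.046 0.056
[array([673.5, 152.4]), array([26.3, 27.4]), np.float64(0.6)] [0.6744 0.1518 0.0512]
yel 85 z -0.004 0.092
[array([668.8,  92.4]), array([87.6,  9.9]), np.float64(87.3)] [0.6689 0.0925 0.0554]
side0 blue 758 [array([630.8,   8. ]), array([323.6,  88.2]), np.float64(87.1)]
-95.58239499826637
side0 top 230 [array([620.5,   6.2]), array([319. ,  67.8]), np.float64(87.1)]
-96.45217479100492
orange 58 z 0.043 0.093
[array([ 615.1, -119.7]), array([14.9, 28.1]), np.float64(78.5)] [ 0.6152 -0.1201  0.0893]
red 15 z 0.042 0.052
[array([672.5, 148.4]), array([23.7, 14.6]), np.float64(69.7)] [0.6731 0.1502 0.0491]
yel 42 z 0.044 0.093
[array([665.3,  96.5]), array([78.9,  7. ]), np.float64(86.8)] [0.6655 0.0941 0.0536]
```

Call:
servo_tool(moves="-0.029 -0.027 0 0 0 -0.25 -1;-0.025 -0.031 0 0 0 -0.25 -1;-0.021 -0.034 0 0 0 0 -1;-0.021 -0.034 0 0 0 0 -1;-0.021 -0.034 0 0 0 0 -1;-0.021 -0.034 0 0 0 0 -1;-0.021 -0.034 0 0 0 0 -1;-0.021 -0.034 0 0 0 0 -1;-0.021 -0.034 0 0 0 0 -1;-0.021 -0.034 0 0 0 0 -1;-0.021 -0.034 0 0 0 0 -1;-0.021 -0.034 0 0 0 0 -1")

```text
time_s: 1.15
tool_pos: [0.4246, 0.1935, 0.2258]
tool_rot: [-179.9, -0.5, 178.5]
force: [0.3, 0.5, -0.1]
grip_width: 0.0873
```

Call:
servo_tool(moves="-0.024 -0.033 0 0 0 0.02 -1;-0.024 -0.033 0 0 0 0 -1;-0.024 -0.033 0 0 0 0 -1;-0.024 -0.033 0 0 0 0 -1;-0.024 -0.033 0 0 0 0 -1;-0.024 -0.033 0 0 0 0 -1;-0.024 -0.033 0 0 0 0 -1;-0.024 -0.033 0 0 0 0 -1;0 0 0 0 0 0 -1")

```text
time_s: 1.9
tool_pos: [0.6085, -0.0947, 0.224]
tool_rot: [-179.7, -0.3, 177.4]
force: [-1.1, 0.0, 0.3]
grip_width: 0.0868
```

```bash
cat >> h.py <<'E'
def snap(name,cam="wrist"):
    from cell import env
    o=env.get_obs();c=env.read_camera(cam)
    cv2.imwrite(f"pics/{name}.png",c["img"][:,:,::-1])
    if cam=="wrist": c["T"]=Tool(o)@c["hand_eye"]
    np.savez(f"pics/{name}.npz",**c)
    print(o["time_s"],o["tool_pos"].round(4),o["tool_rot"].round(2),o["force"].round(2),o["grip_width"])
    return o,c
def go(target,yaw,o=None):
    """tool-axis shift (m) and z turn units to target"""
    if o is None:
        from cell import env
        o=env.get_obs()
    T=Tool(o);d=T[:3,:3].T@(np.array(target)-o["tool_pos"])
    Rt=R.from_euler('xyz',[180,0,yaw],degrees=True).as_matrix()
    rv=R.from_matrix(T[:3,:3].T@Rt).as_rotvec()
    print("shift",d.round(4),"turn units",(rv/0.5).round(3))
E
python3 - <<'E'
from h import *
snap("w1")
E
```

```text
1.9 [ 0.6085 -0.0947  0.224 ] [-179.65   -0.3   177.4 ] [-1.1   0.02  0.35] 0.08678228725136705
```

View pics/w1.png

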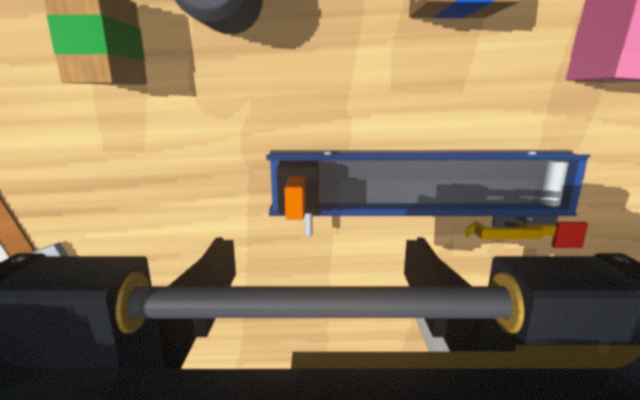

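The wrist view shows the whole track: orange tab at (295,198), red pad at (570,234), lip end at left (270,183). I'll fit the track from it.

```bash
cat > fit.py <<'E'
from h import *
import sys
def fit(name):
    c=load(name);w=world(c);im=c["img"].astype(int)
    near=(w[...,0]>.52)&(w[...,0]<.72)&(w[...,1]>-.2)&(w[...,1]<.2)
    r,g,b=im[...,0],im[...,1],im[...,2]
    out={}
    def rc(nm,m,zr):
        q=w[m&(w[...,2]>zr[0])&(w[...,2]<zr[1])]
        if len(q)<5: print(nm,"none");return
        x=cv2.minAreaRect((q[:,:2]*1000).astype(np.float32)); print(nm,len(q),[np.round(k,1) for k in x],q.mean(0).round(4))
    rc("walltop",near&(b>r+20)&(b>g+15),(.028,.038))
    rc("tab",near&(r>130)&(g>40)&(g<150)&(b<80)&(r>g+60),(.086,.1))
    rc("pad",near&(r>110)&(g<60)&(b<70),(.044,.062))
    print("bench",np.nanmedian(w[250:,:][...,2]),np.nanmedian(w[90:140,250:400,2]))
if __name__=="__main__":
    for a in sys.argv[1:]: fit(a)
E
python3 fit.py w1 top0
```

```text
walltop 3764 [array([623.4,  11. ]), array([318.7,  66. ]), np.float64(87.4)] [0.6196 0.0272 0.0303]
tab 603 [array([ 617., -118.]), array([15.9, 29.4]), np.float64(89.3)] [ 0.6161 -0.1178  0.091 ]
pad 709 [array([647. ,  22.6]), array([295.2,  29.3]), np.float64(78.2)] [0.6737 0.151  0.0511]
bench 0.3003468923013299 -0.0007846430842607388
walltop 386 [array([622.3,  11.4]), array([318.3,  64.9]), np.float64(87.4)] [0.6213 0.0242 0.0313]
tab 45 [array([ 616.1, -116.7]), array([13.5, 28. ]), np.float64(82.3)] [ 0.6159 -0.117   0.0914]
pad 84 [array([674.9, 152. ]), array([30. , 26.4]), np.float64(81.2)] [0.6744 0.1519 0.0511]
bench -0.0008933511378689252 -0.0004706557740735695
```

```bash
python3 - <<'E'
from h import *
go([.617,-.118,.12],177.4); go([.617,-.118,.070],177.4)
E
```

```text
shift [-0.0116 -0.0259  0.1039] turn units [-0.006 -0.014  0.004]
shift [-0.012  -0.0258  0.1539] turn units [-0.006 -0.014  0.004]
```

Call:
servo_tool(moves="-0.01 -0.026 0.02 -0.006 -0.014 0.004 -1;0 0 0.03 0 0 0 -1;0 0 0.03 0 0 0 -1;0 0 0.02 0 0 0 -1;0 0 0 0 0 0 -1")

```text
time_s: 2.37
tool_pos: [0.6171, -0.1148, 0.1209]
tool_rot: [179.8, 0.1, 177.5]
force: [-0.9, 1.1, -0.2]
grip_width: 0.0872
```

```bash
python3 - <<'E'
from h import *
snap("w2"); go([.617,-.118,.070],177.4)
E
python3 fit.py w2
```

```text
2.3667 [ 0.6171 -0.1148  0.1209] [1.798e+02 1.200e-01 1.775e+02] [-0.9   1.11 -0.15] 0.08717944735651277
shift [ 0.001  -0.0033  0.0528] turn units [0.007 0.008 0.004]
walltop 5770 [array([622.7, -10.6]), array([277.8,  66.8]), np.float64(87.4)] [ 0.6191 -0.0163  0.0304]
tab 1142 [array([ 617.9, -117.8]), array([14.2, 28.5]), np.float64(86.4)] [ 0.617  -0.1178  0.0912]
pad 13 [array([ 602.7, -116.9]), array([9.6, 0.6]), np.float64(87.7)] [ 0.6027 -0.1168  0.0591]
bench 0.19703354152311336 -0.0007806043771961257
```

View pics/w2.png

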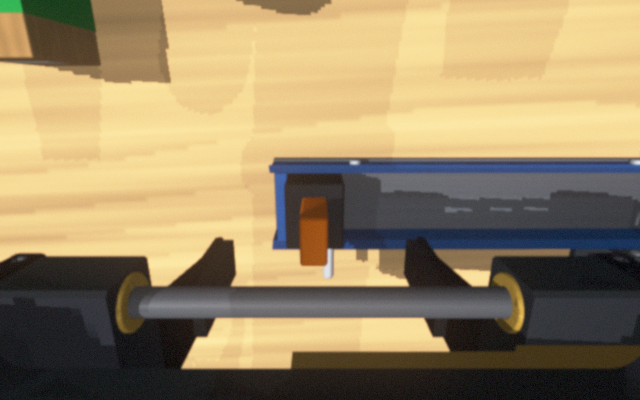

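The tab at (313,230) lies centred between the open fingers. Descending and gripping.

Call:
servo_tool(moves="0.001 -0.003 0.03 0.007 0.008 0.004 -1;0 0 0.02 0 0 0 -1;0 0 0.002 0 0 0 -1;0 0 0 0 0 0 0.8;0 0 0 0 0 0 0.8;0 0 0 0 0 0 0.8;0 0 0 0 0 0 0.8;0 0 0 0 0 0 0.8", squeeze=25)

```text
time_s: 3.08
tool_pos: [0.6247, -0.1132, 0.0834]
tool_rot: [179.8, 1.0, 177.8]
force: [-0.6, 0.3, 0.6]
grip_width: 0.0616
```

Call:
servo_tool(moves="0 0 0 0 0 0 0.8;0 0 0 0 0 0 0.8")

```text
time_s: 3.25
tool_pos: [0.6258, -0.1133, 0.0853]
tool_rot: [179.8, 1.2, 177.8]
force: [-0.0, 0.5, -0.0]
grip_width: 0.0484
```

```bash
python3 - <<'E'
from h import *
o,c=snap("w3"); go([.617,-.118,.070],177.4,o); print(o["qpos"].round(1),o["joint_velocities"].round(2))
E
```

```text
3.25 [ 0.6258 -0.1133  0.0853] [179.81   1.2  177.8 ] [-0.01  0.47 -0.04] 0.0484212775819699
shift [ 0.0089 -0.0051  0.0151] turn units [0.007 0.042 0.014]
[-17.5  24.4  32.1  97.  -14.9  61.7 106.9] [-0.04 -0.48  0.05 -0.46  0.13  0.07 -0.04]
```

View pics/w3.png

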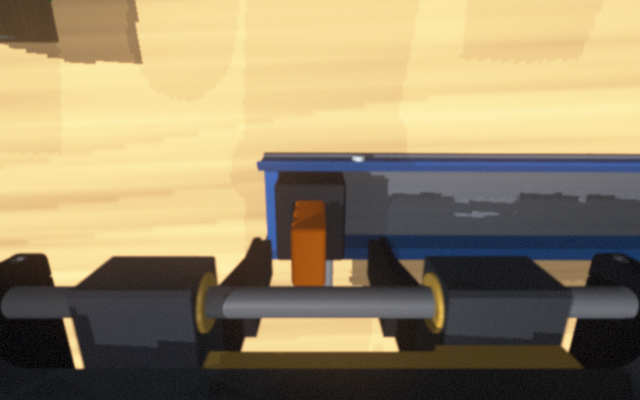

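Call:
servo_tool(moves="0.009 -0.005 0.015 0.007 0.042 0.014 0.4;0.001 0 0.003 0 0.01 0 0.4")

```text
time_s: 3.47
tool_pos: [0.6159, -0.1184, 0.0671]
tool_rot: [-180.0, -0.3, 177.4]
force: [-0.9, -0.1, -0.8]
grip_width: 0.032
```

```bash
python3 - <<'E'
from h import *
go([.617,-.118,.070],177.4)
E
```

```text
shift [-0.0011  0.0004 -0.0029] turn units [-0.001 -0.01  -0.001]
```

Call:
servo_tool(moves="0 0 0 0 0 0 1;0 0 0 0 0 0 1;0 0 0 0 0 0 1;0 0.012 0 0 0 0 1;0 0.015 0 0 0 0 1;0 0.015 0 0 0 0 1;0 0.015 0 0 0 0 1")

```text
time_s: 4.05
tool_pos: [0.6155, -0.0872, 0.0642]
tool_rot: [-178.1, -0.3, 176.4]
force: [0.3, -12.2, -1.3]
grip_width: 0.0162
```

```bash
python3 - <<'E'
from h import *
go([.6256,.070,.069],177.4)
E
```

```text
shift [-0.      0.1573 -0.0099] turn units [-0.065 -0.01  -0.036]
```

Call:
servo_tool(moves="0 0.02 -0.004 -0.05 -0.005 -0.03 1;0 0.02 -0.002 -0.02 0 -0.01 1;0 0.02 -0.001 -0.02 0 -0.01 1;0 0.02 -0.001 -0.02 0 -0.01 1;0 0.02 -0.001 -0.02 0 -0.01 1")

```text
time_s: 4.47
tool_pos: [0.6179, -0.0266, 0.0645]
tool_rot: [-178.9, 0.1, 177.0]
force: [1.7, -15.2, -5.4]
grip_width: 0.0162
```

```bash
python3 - <<'E'
from h import *
go([.6256,.070,.069],177.4)
E
```

```text
shift [-0.0026  0.0968 -0.0064] turn units [-0.038  0.002 -0.015]
```

Call:
servo_tool(moves="-0.001 0.02 -0.004 -0.04 0 -0.02 1;-0.001 0.02 -0.003 -0.03 0 -0.01 1;-0.001 0.02 -0.002 -0.03 0 -0.01 1;-0.001 0.02 -0.002 -0.02 0 -0.01 1;0 0.02 -0.001 -0.02 0 -0.01 1")

```text
time_s: 4.88
tool_pos: [0.6204, 0.0288, 0.0645]
tool_rot: [-179.5, -0.4, 177.1]
force: [1.0, -15.8, 0.9]
grip_width: 0.0158
```

```bash
python3 - <<'E'
from h import *
go([.6256,.070,.069],177.4)
E
```

```text
shift [-0.0031  0.0414 -0.0048] turn units [-0.016 -0.015 -0.009]
```

Call:
servo_tool(moves="-0.001 0.02 -0.002 -0.02 0 -0.01 1;-0.001 0.02 -0.002 -0.02 0 -0.01 1;-0.001 0.016 -0.001 -0.02 0 -0.01 1;0 0.014 -0.001 -0.02 0 -0.01 1")

```text
time_s: 5.22
tool_pos: [0.6219, 0.0616, 0.0645]
tool_rot: [-179.1, -1.0, 177.0]
force: [0.0, -12.3, -1.2]
grip_width: 0.0157
```

```bash
python3 - <<'E'
from h import *
go([.6256,.070,.069],177.4)
E
```

```text
shift [-0.0032  0.0085 -0.0047] turn units [-0.03  -0.035 -0.015]
```

Call:
servo_tool(moves="-0.001 0.014 -0.001 -0.02 -0.03 -0.01 1;-0.001 0.014 -0.001 -0.02 0 -0.01 1;0 0.012 -0.001 -0.01 0 0 1;0 0.01 0 0 0 0 1")

```text
time_s: 5.55
tool_pos: [0.6224, 0.0722, 0.0643]
tool_rot: [-177.8, -0.6, 176.2]
force: [-3.8, -13.6, 6.2]
grip_width: 0.0163
```

```bash
python3 - <<'E'
from h import *
go([.6256,.070,.069],177.4)
E
```

```text
shift [-0.0033 -0.0021 -0.0047] turn units [-0.075 -0.023 -0.041]
```

Call:
servo_tool(moves="0 -0.006 -0.001 0 0 0 -1;0 -0.004 -0.001 -0.02 0 -0.01 -1;0 0 -0.001 -0.02 0 0 -1;0 0 -0.001 0 0 0 -1;0 0 -0.001 0 0 0 -1;0 0 0 0 0 0 -1")

```text
time_s: 6.05
tool_pos: [0.6218, 0.0594, 0.0702]
tool_rot: [-179.0, -0.6, 176.3]
force: [0.6, -0.7, 0.1]
grip_width: 0.0487
```

```bash
python3 - <<'E'
from h import *
snap("w4");go([.624,.06,.2],177.4)
E
python3 fit.py w4
```

```text
6.05 [0.6218 0.0594 0.0702] [-178.95   -0.63  176.33] [ 0.59 -0.68  0.05] 0.048715074055088264
shift [-0.0007 -0.002  -0.1299] turn units [-0.036 -0.022 -0.037]
walltop 5889 [array([621.8,  15.8]), array([308.9,  62.4]), np.float64(87.5)] [0.6011 0.0433 0.0305]
tab 1047 [array([625.2,  61.5]), array([15.3, 30.3]), np.float64(87.3)] [0.6211 0.0617 0.0911]
pad 72 [array([610.6,  62.2]), array([13.8,  1.6]), np.float64(87.7)] [0.6105 0.0627 0.0577]
bench 0.14770766007977926 -0.0007558760033553047
```

View pics/w4.png

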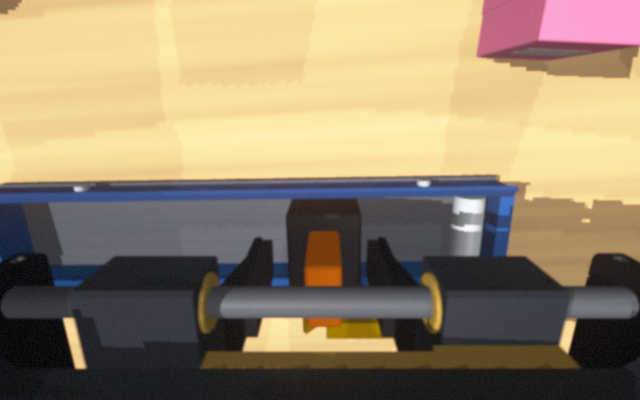

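Tab now at y=0.0617 (gap ≈0.1795), standing free between the fingers: caught. Rising and going to the red carton.

Call:
servo_tool(moves="0 0 -0.03 0 0 0 -1;0 0 -0.035 0 0 0 -1;0 0 -0.02 0 0 0.2 -1;0.01 0.013 -0.01 0 0 0.25 -1;0.011 0.011 0 0 0 0.25 -1;0.012 0.01 0 0 0 0.25 -1;0.014 0.008 0 0 0 0.25 -1;0.015 0.007 0 0 0 0.25 -1;0.015 0.005 0 0 0 0.25 -1;0.016 0.003 0 0 0 0.25 -1;0.016 0.001 0 0 0 0.25 -1;0.016 -0.001 0 0 0 0.25 -1;0.016 -0.003 0 0 0 0.25 -1;0.015 -0.005 0 0 0 0.25 -1;0.015 -0.007 0 0 0 0.25 -1;0.014 -0.008 0 0 0 0.25 -1;0.013 -0.01 0 0 0 0.25 -1;0.011 -0.011 0 0 0 0.25 -1;0.01 -0.013 0 0 0 0.25 -1")

```text
time_s: 7.68
tool_pos: [0.4992, 0.3149, 0.1704]
tool_rot: [-179.7, 0.7, 55.9]
force: [0.3, -0.6, -0.3]
grip_width: 0.0869
```

```bash
python3 - <<'E'
from h import *
snap("w5");go([.4705,.2993,.15],51.4);snap("t5","top")
E
python3 fit.py t5
```

```text
7.6833 [0.4992 0.3149 0.1704] [-179.74    0.67   55.93] [ 0.26 -0.6  -0.26] 0.0869407040885671
shift [-0.0315 -0.01    0.0205] turn units [-0.013  0.022  0.156]
7.7333 [0.4967 0.3199 0.1701] [-179.6     0.61   55.86] [-0.83  3.02  0.21] 0.08708569848493994
walltop 404 [array([622.5,  11.1]), array([317.9,  65.5]), np.float64(87.3)] [0.6208 0.0114 0.0312]
tab 47 [array([624.5,  62. ]), array([14.2, 27.5]), np.float64(85.8)] [0.624  0.0621 0.0911]
pad 84 [array([673.5, 152.4]), array([24.9, 27.3]), np.float64(1.7)] [0.674  0.1518 0.0513]
bench -0.0008495264838155325 -0.000497655495165561
```

View pics/w5.png

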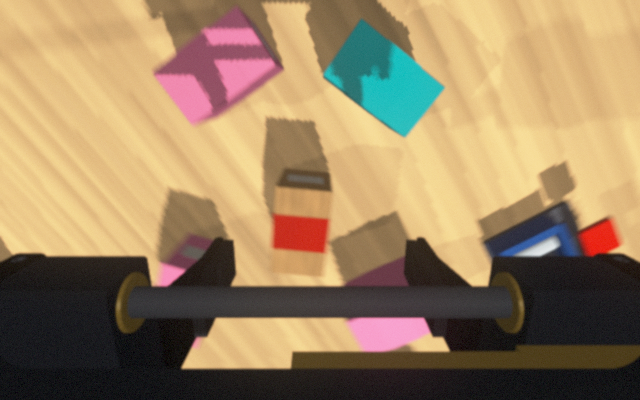

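Red-banded carton confirmed at (302,232), and the follower is still held. Aligning above it.

Call:
servo_tool(moves="-0.028 -0.014 0.02 -0.013 0.022 0.156 -1;0 0 0.03 0 0 0 -1;0 0 0.01 0 0 0 -1")

```text
time_s: 8.03
tool_pos: [0.4703, 0.3033, 0.1115]
tool_rot: [179.9, -0.3, 52.6]
force: [-0.3, -0.4, 1.0]
grip_width: 0.087
```

```bash
cat > carton.py <<'E'
from h import *
import sys
from cell import env
def carton(name,z0=.055,z1=.075,win=None):
    c=load(name);w=world(c)
    m=(w[...,2]>z0)&(w[...,2]<z1)
    x,y,r=win
    m&=np.hypot(w[...,0]-x,w[...,1]-y)<r
    q=w[m]; rc=cv2.minAreaRect((q[:,:2]*1000).astype(np.float32))
    print(name,len(q),[np.round(k,1) for k in rc],"z",np.median(q[:,2]).round(4))
E
python3 - <<'E'
from h import *
from carton import carton
o,c=snap("w6");go([.4705,.2993,.047],51.4,o)
carton("w6",win=(.4705,.2993,.055))
E
```

```text
8.0333 [0.4703 0.3033 0.1115] [179.88  -0.32  52.6 ] [-0.29 -0.42  1.03] 0.08703035348648866
shift [-0.0034  0.0025  0.0644] turn units [ 0.004 -0.011  0.042]
w6 8046 [array([472. , 299.6]), array([73.3, 44.4]), np.float64(51.1)] z 0.0634
```

View pics/w6.png

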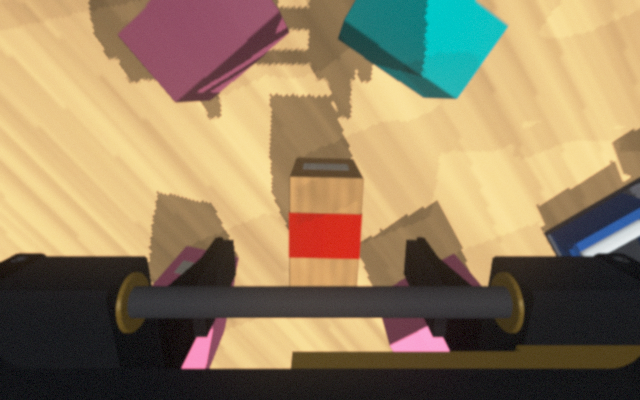

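Call:
servo_tool(moves="-0.003 0.002 0.03 0.004 -0.011 0.042 -1;0 0 0.025 0 0 0 -1;0 0 0.006 0 0 0 -0.6", squeeze=20)

```text
time_s: 8.33
tool_pos: [0.4741, 0.2996, 0.0522]
tool_rot: [179.9, -0.2, 51.6]
force: [-0.5, -0.0, -0.5]
grip_width: 0.0848
```

```bash
python3 - <<'E'
from h import *
go([.4713,.2996,.047],51.3)
E
```

```text
shift [-0.0018 -0.0022  0.0052] turn units [ 0.003 -0.007  0.009]
```

Call:
servo_tool(moves="-0.002 -0.002 0.005 0.003 -0.007 0.009 0.3;0 0 0.001 0 0 0 0.3;0 0 0 0 0 0 0.3;0 0 0 0 0 0 0.3;0 0 0 0 0 0 0.3;0 0 0 0 0 0 0.3;0 0 0 0 0 0 0.3")

```text
time_s: 8.92
tool_pos: [0.4764, 0.3006, 0.0515]
tool_rot: [179.9, -0.3, 51.4]
force: [-0.1, 0.0, -2.5]
grip_width: 0.0442
```

```bash
python3 - <<'E'
from h import *
from cell import env
go([.4713,.2996,.047],51.3)
E
```

```text
shift [-0.004  -0.0033  0.0044] turn units [ 0.004 -0.011  0.002]
```

Gripped at 44 mm. Lifting, checking, and carrying towards the lip.

Call:
servo_tool(moves="0 0 -0.03 0.004 -0.011 0 0.3;0 0 -0.03 0 0 0 0.3;0 0 -0.03 0 0 0 0.3;0 0 -0.02 0 0 0 0.3;-0.018 0.03 0 0 0 -0.25 0.3;-0.022 0.027 0 0 0 -0.25 0.3;-0.025 0.025 0 0 0 -0.25 0.3;-0.028 0.021 0 0 0 -0.25 0.3;-0.03 0.018 0 0 0 -0.25 0.3;-0.032 0.013 0 0 0 0 0.3;-0.032 0.013 0 0 0 0 0.3;-0.032 0.013 0 0 0 0 0.3;-0.032 0.013 0 0 0 0 0.3;-0.032 0.013 0 0 0 0 0.3;-0.032 0.013 0 0 0 0 0.3", squeeze=30)

```text
time_s: 10.17
tool_pos: [0.601, -0.0588, 0.1659]
tool_rot: [-179.9, -0.3, 87.4]
force: [0.7, 0.1, -1.5]
grip_width: 0.0439
```

```bash
python3 - <<'E'
from h import *
o,c=snap("w7");go([.6178,-.0964,.12],87.4,o)
E
```

```text
10.1667 [ 0.601  -0.0588  0.1659] [-179.89   -0.33   87.38] [ 0.69  0.07 -1.54] 0.043852743145232534
shift [-0.037   0.0186  0.0456] turn units [-0.004 -0.012 -0.001]
```

View pics/w7.png

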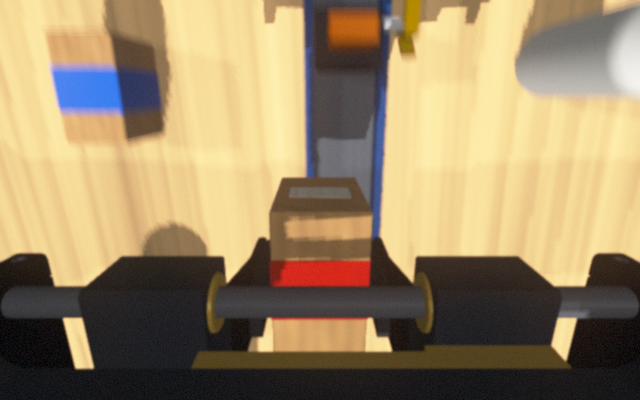

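```bash
cat > held.py <<'E'
from h import *
def held(name,o):
    c=load(name);w=world(c);T=Tool(o)
    t=(w-T[:3,3])@T[:3,:3]
    m=(abs(t[...,1])<.03)&(t[...,2]<.0)&(t[...,2]>-.04)&(t[...,0]>-.06)&(t[...,0]<.06)
    q=t[m]
    z=np.median(q[:,2]); q=q[abs(q[:,2]-z)<.003]
    # max x per y bin
    print("top z in tool",z.round(4),"xmax",np.percentile(q[:,0],[98,99.5]).round(4),"y",np.percentile(q[:,1],[1,99]).round(4),len(q))
    im=c["img"].astype(int);red=m&(im[...,0]>120)&(im[...,1]<60)
    if red.sum()>20: q=t[red];print("red x",np.percentile(q[:,0],[1,50,99]).round(4))
E
python3 - <<'E'
from held import *
o=dict(tool_pos=np.array([.6010,-.0588,.1659]),tool_rot=np.array([-179.89,-.33,87.38]))
held("w7",o)
E
```

```text
top z in tool -0.0125 xmax [0.033  0.0334] y [-0.0229  0.023 ] 11115
red x [-0.0017  0.0041  0.0104]
```

```bash
cat > lane.py <<'E'
from h import *
def lane(name,ylo=-.16,yhi=.2):
    c=load(name);w=world(c);im=c["img"].astype(int)
    r,g,b=im[...,0],im[...,1],im[...,2]
    m=(b>r+20)&(b>g+15)&(w[...,2]>.029)&(w[...,2]<.037)&(w[...,0]>.56)&(w[...,0]<.69)
    q=w[m]
    a=np.radians(87.4);ex=np.array([np.cos(a),np.sin(a)]);ey=np.array([-ex[1],ex[0]])
    O=np.array([.6222,.0015]);p=(q[:,:2]-O)@np.stack([ex,ey],1)
    for lo in np.arange(-.16,.18,.04):
        s=p[(p[:,0]>lo)&(p[:,0]<lo+.04)]
        L=s[s[:,1]>0,1];Rr=s[s[:,1]<0,1]
        if len(L)>20 and len(Rr)>20: print(round(lo,2),"+y",np.percentile(L,[2,50,98]).round(4),"-y",np.percentile(Rr,[2,50,98]).round(4),len(L),len(Rr))
    print("x ext",np.percentile(p[:,0],[.5,99.5]).round(4))
if __name__=="__main__":
    import sys
    for n in sys.argv[1:]: print(n);lane(n)
E
python3 lane.py w7 w1 w5 w4
```

```text
w7
-0.08 +y [0.0264 0.028  0.0289] -y [-0.0333 -0.0307 -0.0276] 29 280
-0.04 +y [0.0261 0.0278 0.0293] -y [-0.0334 -0.0307 -0.0278] 169 324
0.0 +y [0.0258 0.0281 0.0292] -y [-0.0332 -0.0305 -0.0276] 193 309
0.04 +y [0.026  0.0278 0.0294] -y [-0.0326 -0.0309 -0.0285] 181 135
0.08 +y [0.0262 0.0276 0.029 ] -y [-0.0331 -0.0303 -0.0277] 28 54
x ext [-0.1004  0.0842]
w1
-0.16 +y [0.0016 0.0276 0.031 ] -y [-0.0312 -0.0186 -0.0007] 208 117
-0.12 +y [0.0265 0.029  0.031 ] -y [-0.032  -0.0299 -0.028 ] 177 69
-0.08 +y [0.0265 0.029  0.0311] -y [-0.0314 -0.0298 -0.0272] 176 141
-0.04 +y [0.0266 0.0301 0.032 ] -y [-0.0311 -0.0297 -0.0271] 215 142
0.0 +y [0.0267 0.0302 0.0321] -y [-0.0309 -0.0296 -0.027 ] 211 137
0.04 +y [0.0267 0.0302 0.0321] -y [-0.0309 -0.0295 -0.0267] 206 142
0.08 +y [0.0268 0.0303 0.0322] -y [-0.0329 -0.0296 -0.0268] 212 188
0.12 +y [0.0172 0.0303 0.0323] -y [-0.0315 -0.0294 -0.0133] 211 167
0.16 +y [0.0004 0.017  0.0313] -y [-0.0302 -0.0169 -0.0013] 147 128
x ext [-0.1478  0.1671]
w5
0.16 +y [0.0008 0.0134 0.03  ] -y [-0.0312 -0.0167 -0.0007] 181 242
x ext [0.1314 0.1694]
w4
-0.12 +y [0.0263 0.0298 0.0316] -y [-0.0293 -0.0283 -0.0265] 537 54
0.0 +y [0.0266 0.03   0.032 ] -y [-0.0299 -0.0285 -0.0269] 560 81
0.08 +y [0.0268 0.0301 0.0321] -y [-0.0299 -0.0286 -0.0267] 577 46
0.16 +y [0.001  0.0175 0.0318] -y [-0.011  -0.006  -0.0001] 497 156
x ext [-0.1266  0.1676]
```

Call:
servo_tool(moves="-0.031 0.017 0.01 -0.004 -0.012 0 0.3;0 0 0.02 0 0 0 0.3;0 0 0.015 0 0 0 0.3")

```text
time_s: 10.47
tool_pos: [0.6179, -0.1035, 0.1251]
tool_rot: [179.4, 0.6, 86.4]
force: [-0.5, 2.1, -3.6]
grip_width: 0.044
```

```bash
python3 - <<'E'
from h import *
o,c=snap("w8");go([.6184,-.0924,.058],87.4,o)
from held import held; held("w8",o)
E
python3 lane.py w8
```

```text
10.4667 [ 0.6179 -0.1035  0.1251] [179.38   0.62  86.38] [-0.52  2.06 -3.64] 0.04404879166104606
shift [ 0.0118 -0.0009  0.067 ] turn units [ 0.022  0.022 -0.035]
top z in tool -0.0125 xmax [0.0331 0.0335] y [-0.0234  0.0231] 11144
red x [-0.0017  0.0042  0.0101]
w8
-0.12 +y [0.026  0.0286 0.0302] -y [-0.0321 -0.0312 -0.0285] 84 25
-0.08 +y [0.0258 0.0284 0.0303] -y [-0.0323 -0.0306 -0.0279] 348 241
-0.04 +y [0.0259 0.0284 0.0304] -y [-0.0326 -0.0304 -0.0277] 397 452
0.0 +y [0.0259 0.0285 0.0305] -y [-0.0328 -0.0304 -0.0276] 333 395
x ext [-0.0898  0.0293]
```

View pics/w8.png

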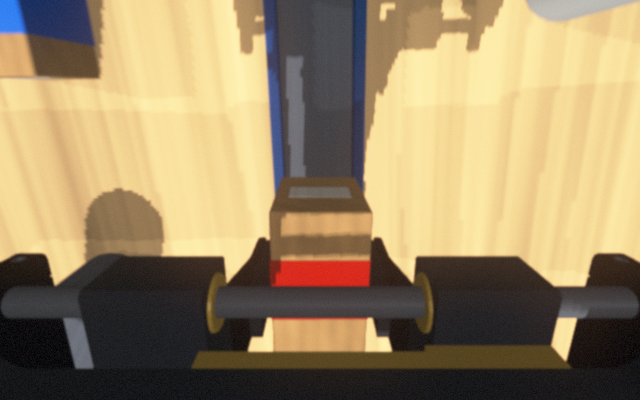

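Call:
servo_tool(moves="0.011 0 0.01 0.022 0.022 -0.035 0.3;0 0 0.025 0 0 0 0.3;0 0 0.008 0 0 0 0.3")

```text
time_s: 10.77
tool_pos: [0.6173, -0.0921, 0.079]
tool_rot: [-179.8, -0.0, 87.5]
force: [-1.0, 0.3, -2.9]
grip_width: 0.0437
```

```bash
python3 - <<'E'
from h import *
o,c=snap("w9");go([.6188,-.0924,.058],87.4,o)
E
python3 lane.py w9
```

```text
10.7667 [ 0.6173 -0.0921  0.079 ] [-1.798e+02 -2.000e-02  8.745e+01] [-1.04  0.27 -2.92] 0.04371952657515853
shift [-0.0003  0.0016  0.021 ] turn units [-0.007 -0.001  0.002]
w9
-0.08 +y [0.0259 0.0285 0.0305] -y [-0.0326 -0.0306 -0.0278] 440 359
-0.04 +y [0.0257 0.0284 0.0303] -y [-0.0329 -0.0304 -0.0275] 554 688
0.0 +y [0.0259 0.0287 0.0308] -y [-0.0328 -0.0304 -0.0273] 595 653
x ext [-0.0946  0.0316]
```

View pics/w9.png

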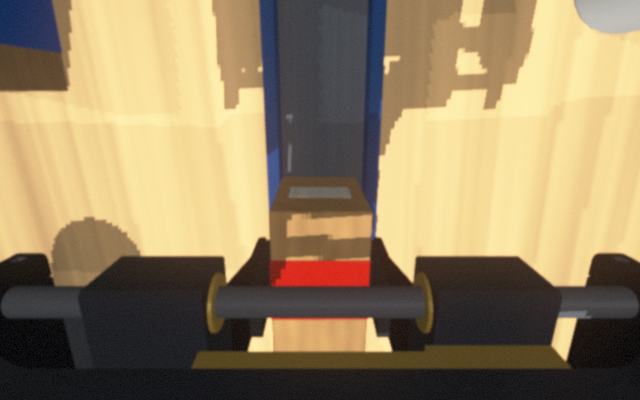

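Red carton (322,260) lined up between the walls; lowering the last 20 mm.

Call:
servo_tool(moves="0 0.002 0.006 -0.007 0 0 0.3;0 0 0.01 0 0 0 0.3;0 0 0.006 0 0 0 0.3")

```text
time_s: 11.07
tool_pos: [0.622, -0.0885, 0.0581]
tool_rot: [179.8, -0.1, 87.7]
force: [-0.6, 1.2, -2.4]
grip_width: 0.0439
```

```bash
python3 - <<'E'
from h import *
go([.6188,-.0924,.0575],87.4)
E
```

```text
shift [-0.004  -0.0031  0.0006] turn units [ 0.008 -0.005  0.012]
```

Call:
servo_tool(moves="-0.004 -0.003 0.001 0.008 -0.005 0.012 0.3;0 -0.001 0.001 0 0 0 0.3")

```text
time_s: 11.23
tool_pos: [0.6198, -0.0912, 0.057]
tool_rot: [179.8, -0.1, 87.5]
force: [-2.5, -3.2, 7.1]
grip_width: 0.0439
```

```bash
python3 - <<'E'
from h import *
go([.6188,-.0924,.0575],87.4)
E
```

```text
shift [-0.0013 -0.0009 -0.0005] turn units [ 0.006 -0.002  0.003]
```

Call:
servo_tool(moves="-0.001 -0.001 0 0 0 0 -0.6;0 0 -0.001 0 0 0 -0.6;0 0 -0.001 0 0 0 -0.6;0 0 -0.005 0 0 0 -0.6;0 0 -0.03 0 0 0 -0.6;0 0 -0.035 0 0 0 -1;0 0 -0.03 0 0 0 -1")

```text
time_s: 11.82
tool_pos: [0.6135, -0.0935, 0.1585]
tool_rot: [-179.5, 0.1, 87.3]
force: [0.6, 0.5, 0.4]
grip_width: 0.0756
```

```bash
cat >> carton.py <<'E'
def totrack(xy):
    a=np.radians(87.4);ex=np.array([np.cos(a),np.sin(a)]);ey=np.array([-ex[1],ex[0]])
    return ((np.asarray(xy)-[.6222,.0015])@np.stack([ex,ey],1)).round(4)
E
python3 - <<'E'
from h import *
from carton import *
o,c=snap("w10");snap("t10","top")
carton("w10",.062,.078,(.618,-.097,.055));carton("t10",.062,.078,(.618,-.097,.055))
print(totrack([.618,-.097]))
carton("t10",.055,.075,(.4415,.0358,.06))
E
```

```text
11.8167 [ 0.6135 -0.0935  0.1585] [-1.7951e+02  5.0000e-02  8.7320e+01] [0.64 0.49 0.39] 0.07559901887375413
11.8667 [ 0.617  -0.0946  0.1651] [1.7993e+02 3.0000e-02 8.7300e+01] [ 1.73 -1.75  3.48] 0.07970052673483782
w10 6042 [array([618.9, -95.5]), array([75.4, 44.7]), np.float64(87.2)] z 0.0694
t10 59 [array([620.6, -64.3]), array([14.7, 42.4]), np.float64(86.8)] z 0.0686
[-0.0986 -0.0003]
t10 390 [array([441.5,  35.9]), array([75. , 44.1]), np.float64(86.9)] z 0.0634
```

View pics/w10.png

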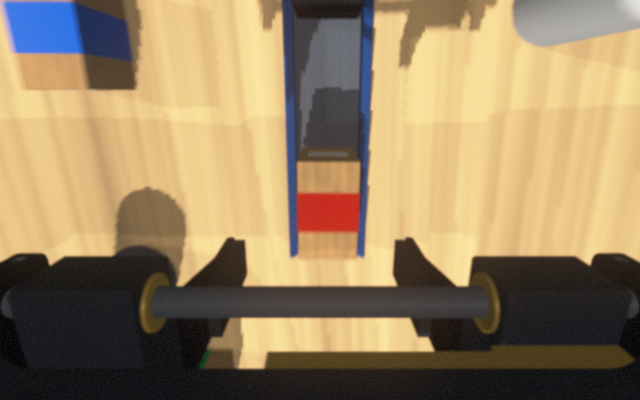

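Red stands in the lane with its centre at track x≈-0.097 and its top at 0.069 (image (328,210)). Going to the blue carton.

```bash
python3 - <<'E'
from h import *
go([.4415,.0359,.12],87)
E
```

```text
shift [ 0.1221 -0.1817  0.0425] turn units [0.004 0.001 0.011]
```

Call:
servo_tool(moves="0.021 -0.03 0 0.004 0 0.011 -1;0.021 -0.03 0 0 0 0 -1;0.021 -0.03 0 0 0 0 -1;0.021 -0.03 0 0 0 0 -1;0.019 -0.03 0.01 0 0 0 -1;0.019 -0.03 0.02 0 0 0 -1;0 0 0.015 0 0 0 -1")

```text
time_s: 12.5
tool_pos: [0.4397, 0.0368, 0.115]
tool_rot: [179.7, 0.3, 86.6]
force: [-0.2, -0.6, 0.0]
grip_width: 0.0872
```

```bash
python3 - <<'E'
from h import *
from carton import *
o,c=snap("w11");carton("w11",.055,.075,(.4415,.0358,.06));go([.4415,.0359,.05],87,o)
E
```

```text
12.5 [0.4397 0.0368 0.115 ] [179.73   0.25  86.59] [-0.19 -0.65  0.04] 0.087244736973268
w11 8071 [array([442.3,  35.2]), array([75.2, 44.7]), np.float64(87.2)] z 0.0634
shift [-0.0005  0.0016  0.0651] turn units [ 0.009  0.009 -0.014]
```

View pics/w11.png

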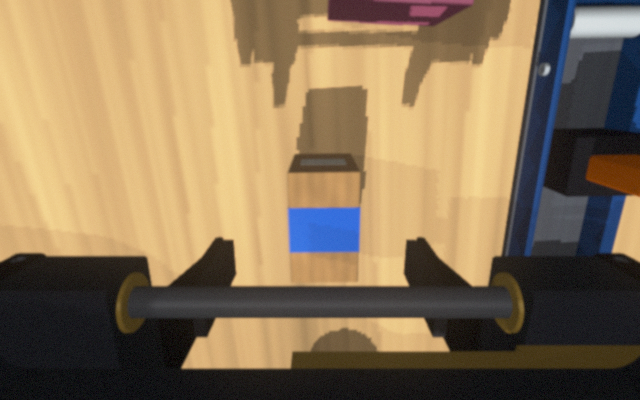

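Blue-banded carton at (324,230), centred in the jaws.

Call:
servo_tool(moves="-0.001 0.002 0.03 0.009 0.009 -0.014 -1;0 0 0.025 0 0 0 -1;0 0 0.006 0 0 0 -0.4", squeeze=20)

```text
time_s: 12.8
tool_pos: [0.4454, 0.0344, 0.0534]
tool_rot: [179.6, -0.2, 87.1]
force: [-0.1, 0.1, -0.6]
grip_width: 0.0848
```

```bash
python3 - <<'E'
from h import *
go([.442,.0355,.049],87.1)
E
```

```text
shift [ 0.0009 -0.0035  0.0044] turn units [ 0.013 -0.006 -0.002]
```

Call:
servo_tool(moves="0.001 -0.004 0.004 0.013 -0.006 0 0.3;0 -0.001 0.002 0 0 0 0.3;0 -0.001 0.001 0 0 0 0.3;0 0 0.001 0 0 0 0.3")

```text
time_s: 13.13
tool_pos: [0.441, 0.0334, 0.0464]
tool_rot: [180.0, 0.2, 86.8]
force: [-0.7, 0.8, 0.5]
grip_width: 0.0617
```

```bash
python3 - <<'E'
from h import *
go([.442,.0355,.049],87.1)
E
```

```text
shift [ 0.0022  0.0009 -0.0026] turn units [ 0.     0.009 -0.01 ]
```

Call:
servo_tool(moves="0.002 0.001 -0.003 0 0.009 -0.01 0.3;0 0 0 0 0 0 0.3;0 0 0 0 0 0 0.3;0 0 0 0 0 0 0.3", squeeze=30)

```text
time_s: 13.47
tool_pos: [0.4443, 0.0359, 0.0521]
tool_rot: [179.8, -0.2, 87.1]
force: [-0.1, -0.0, -2.6]
grip_width: 0.0443
```

Call:
servo_tool(moves="0 0 -0.03 0 0 0 0.3;0 0 -0.03 0 0 0 0.3;0 0 -0.03 0 0 0 0.3;0 0 -0.015 0 0 0 0.3;-0.009 0.03 0 0 0 0 0.3;-0.009 0.03 0 0 0 0 0.3;-0.009 0.03 0 0 0 0 0.3;-0.009 0.03 0 0 0 0 0.3;-0.009 0.03 0 0 0 0 0.3;0 0.02 0 0 0 0 0.3")

```text
time_s: 14.3
tool_pos: [0.6134, -0.0143, 0.1634]
tool_rot: [179.7, -1.1, 87.8]
force: [-1.1, -0.2, -1.0]
grip_width: 0.0439
```

```bash
python3 - <<'E'
from h import *
from held import held
o,c=snap("w12");held("w12",o);go([.6223,-.0135,.12],87.4,o)
E
```

```text
14.3 [ 0.6134 -0.0143  0.1634] [179.71  -1.08  87.8 ] [-1.09 -0.21 -0.97] 0.04390695461029791
top z in tool -0.0121 xmax [0.0365 0.0369] y [-0.0226  0.0229] 11947
shift [0.0004 0.0087 0.0435] turn units [ 0.01  -0.038  0.014]
```

View pics/w12.png

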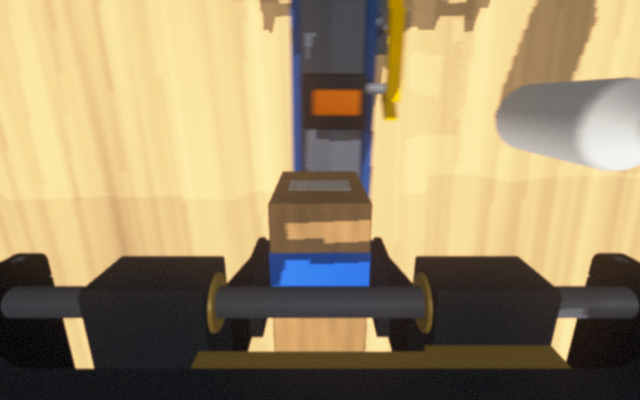

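Blue is held centrally; follower still at the hook (336,100). Lining up and lowering.

Call:
servo_tool(moves="0.001 0.009 0.015 0.01 -0.038 0.014 0.3;0 0 0.03 0 0 0 0.3;0 0 0.02 0 0 0 0.3")

```text
time_s: 14.6
tool_pos: [0.6314, -0.0139, 0.0995]
tool_rot: [179.4, 0.3, 87.4]
force: [-1.0, -0.2, -1.8]
grip_width: 0.0435
```

```bash
python3 - <<'E'
from h import *
o,c=snap("w13");go([.6223,-.013,.058],87.4,o)
E
python3 lane.py w13
```

```text
14.6 [ 0.6314 -0.0139  0.0995] [179.4    0.29  87.42] [-1.01 -0.24 -1.79] 0.04352194664778171
shift [ 0.0007 -0.0096  0.0414] turn units [0.021 0.01  0.001]
w13
0.0 +y [0.026  0.0284 0.0301] -y [-0.0325 -0.0303 -0.0276] 409 259
0.04 +y [0.0263 0.0284 0.0301] -y [-0.0325 -0.0303 -0.0275] 417 422
0.08 +y [0.0259 0.0284 0.03  ] -y [-0.033  -0.0304 -0.0273] 443 597
x ext [-0.1169  0.1144]
```

View pics/w13.png

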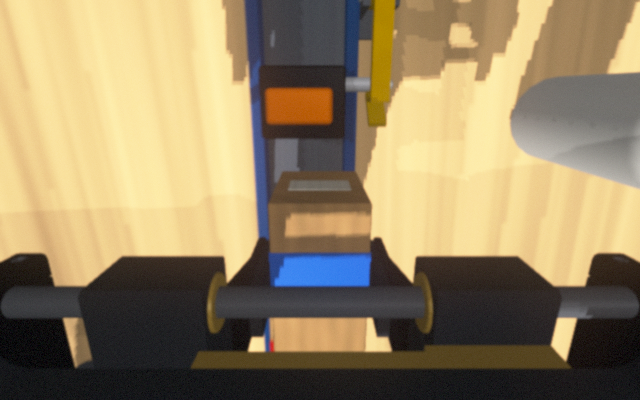

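Overshot sideways by 9 mm (visible in the picture); correcting.

Call:
servo_tool(moves="0.001 -0.009 0 0.021 0.01 0 0.3;0 0 0.01 0 0 0 0.3;0 0 0.01 0 0 0 0.3")

```text
time_s: 14.9
tool_pos: [0.6194, -0.0108, 0.0761]
tool_rot: [-179.7, -0.0, 87.5]
force: [0.4, 1.5, -1.3]
grip_width: 0.0438
```

```bash
python3 - <<'E'
from h import *
o,c=snap("w14");go([.6223,-.013,.058],87.4,o)
E
```

```text
14.9 [ 0.6194 -0.0108  0.0761] [-1.7966e+02 -2.0000e-02  8.7510e+01] [ 0.43  1.46 -1.28] 0.04378194869974144
shift [-0.0021  0.0031  0.0181] turn units [-0.012 -0.001  0.004]
```

View pics/w14.png

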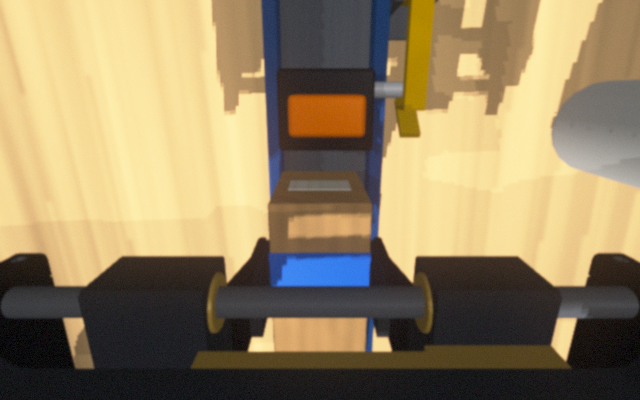

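Call:
servo_tool(moves="-0.002 0.003 0.002 -0.012 0 0 0.3;0 0 0.008 0 0 0 0.3;0 0 0.006 0 0 0 0.3")

```text
time_s: 15.2
tool_pos: [0.6235, -0.0127, 0.0598]
tool_rot: [179.8, -0.1, 87.5]
force: [-0.5, 0.1, -2.5]
grip_width: 0.0438
```

```bash
python3 - <<'E'
from h import *
go([.6223,-.013,.058],87.4)
E
```

```text
shift [-0.0003 -0.0012  0.0018] turn units [ 0.008 -0.003  0.005]
```

Call:
servo_tool(moves="0 -0.002 0.003 0.008 0 0.005 0.3;0 0 0.001 0 0 0 0.3")

```text
time_s: 15.37
tool_pos: [0.6223, -0.0128, 0.0571]
tool_rot: [179.9, -0.1, 87.4]
force: [-6.1, 0.6, 11.0]
grip_width: 0.044
```

Call:
servo_tool(moves="0 0 0 0 0 0 -0.6;0 0 -0.001 0 0 0 -0.6;0 0 -0.001 0 0 0 -0.6;0 0 -0.005 0 0 0 -0.6;0 0 -0.03 0 0 0 -0.6;0 0 -0.035 0 0 0 -1;0.02 0 -0.03 0 0 0 -1;0 0 0 0 0 0 -1")

```text
time_s: 16.03
tool_pos: [0.6222, 0.006, 0.1632]
tool_rot: [-179.9, -0.1, 87.1]
force: [2.2, 2.1, -0.0]
grip_width: 0.0813
```

```bash
python3 - <<'E'
from h import *
from carton import *
o,c=snap("w15")
carton("w15",.062,.078,(.622,-.012,.044));carton("w15",.062,.078,(.618,-.097,.044))
snap("t15","top")
for n in ["w15","t15"]:
    c=load(n);w=world(c);im=c["img"].astype(int);r,g,b=im[...,0],im[...,1],im[...,2]
    top=(w[...,2]>.062)&(w[...,2]<.08)&(abs(w[...,0]-.62)<.04)
    for nm,m in [("red",top&(r>100)&(g<70)&(b<70)&(w[...,1]<-.04)),("blue",top&(b>100)&(r<90)&(w[...,1]<.03))]:
        q=w[m]; print(n,nm,len(q), q.mean(0).round(4) if len(q) else "", totrack(q[:,:2].mean(0)) if len(q) else "")
E
python3 fit.py w15 t15
```

```text
16.0333 [0.6222 0.006  0.1632] [-1.7987e+02 -9.0000e-02  8.7150e+01] [ 2.24  2.08 -0.  ] 0.08128098241832925
w15 5544 [array([622.4, -13.5]), array([75.8, 44.5]), np.float64(87.1)] z 0.0694
w15 2093 [array([619., -90.]), array([65.6, 44.3]), np.float64(87.6)] z 0.0695
16.0833 [0.6207 0.0029 0.1611] [-1.7973e+02  8.0000e-02  8.7020e+01] [-0.44 -1.54 -0.26] 0.08376046245871023
w15 red 1147 [ 0.6186 -0.0996  0.0697] [-0.1011 -0.0009]
w15 blue 2057 [ 0.6224 -0.014   0.0696] [-0.0154 -0.0009]
t15 red 155 [ 0.6183 -0.0945  0.0695] [-0.0961 -0.0004]
t15 blue 0  
walltop 4091 [array([6.228e+02, 3.000e-01]), array([301.5,  64.7]), np.float64(87.3)] [0.6235 0.0357 0.0306]
tab 1153 [array([625.7,  61.4]), array([15.4, 30. ]), np.float64(87.0)] [0.6256 0.0615 0.0911]
pad 493 [array([674.7, 140.2]), array([ 7.3, 26.5]), np.float64(87.3)] [0.6743 0.1401 0.0509]
bench 0.2401034633432233 0.03158574655027069
walltop 207 [array([622.2,  10.6]), array([316.8,  65.4]), np.float64(87.2)] [0.6209 0.0307 0.0311]
tab none
pad none
bench -0.0008724341508332678 -9.235731433410166e-05
```

View pics/w15.png

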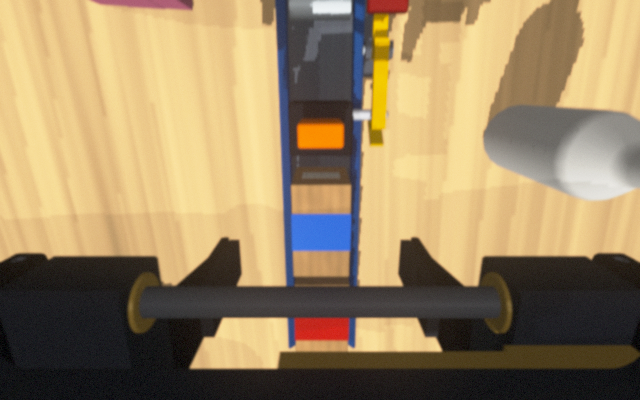

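Blue sits at track x≈-0.015 (322,232), red at ≈-0.097 (322,328), and the follower is held at ≈0.18. Now to the press pad with the fingers shut.

Call:
servo_tool(moves="0.025 0.008 0 0 0 0 1;0.025 0.008 0 0 0 0 1;0.025 0.008 0 0 0 0 1;0.025 0.007 0 0 0 0 1;0.025 0.007 0 0 0 0 1;0.02 0.006 0 0 0 0 1;0 0 0.01 0 0 0 1;0 0 0.02 0 0 0 1;0 0 0.02 0 0 0 1")

```text
time_s: 16.88
tool_pos: [0.669, 0.1411, 0.0983]
tool_rot: [-179.1, 0.4, 86.4]
force: [-1.3, 0.1, 0.0]
grip_width: 0.0353
```

```bash
python3 - <<'E'
from h import *
o,c=snap("w16");go([.674,.1515,.063],87.4,o)
E
python3 fit.py w16
```

```text
16.8833 [0.669  0.1411 0.0983] [-179.07    0.42   86.36] [-1.28  0.09  0.03] 0.03529719877490794
shift [0.011  0.0049 0.0351] turn units [-0.033  0.014 -0.037]
walltop 2515 [array([628.1, 102.6]), array([134.9,  63.5]), np.float64(87.7)] [0.6329 0.1404 0.03  ]
tab none
pad 1553 [array([661.5, 116.1]), array([111.5,  31.5]), np.float64(69.9)] [0.6723 0.1489 0.0517]
bench 0.17473710349385096 -0.0007814932662257024
```

View pics/w16.png

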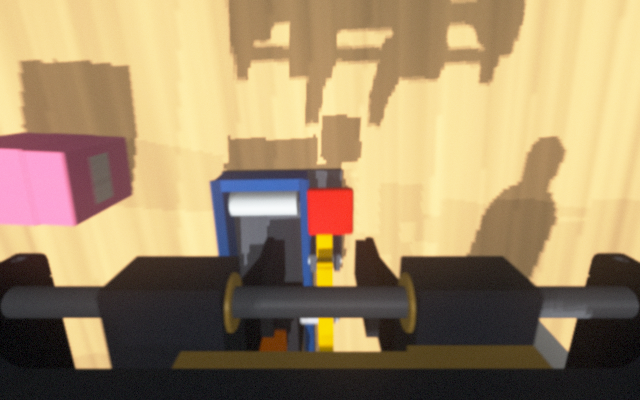

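Call:
servo_tool(moves="0.01 0.004 0 -0.033 0.014 -0.037 1;0 0 0.005 0 0 0 1;0 0 0.005 0 0 0 1;0 0 0.003 0 0 0 1;0 0 0.003 0 0 0 1")

```text
time_s: 17.35
tool_pos: [0.6689, 0.1457, 0.0738]
tool_rot: [-179.4, 0.3, 87.2]
force: [0.2, -0.4, 0.7]
grip_width: 0.0021
```

```bash
python3 - <<'E'
from h import *
o,c=snap("w17");go([.674,.1515,.063],87.4,o)
E
```

```text
17.35 [0.6689 0.1457 0.0738] [-179.45    0.32   87.19] [ 0.21 -0.4   0.74] 0.0020510689016965465
shift [0.0061 0.005  0.0107] turn units [-0.019  0.011 -0.007]
```

View pics/w17.png

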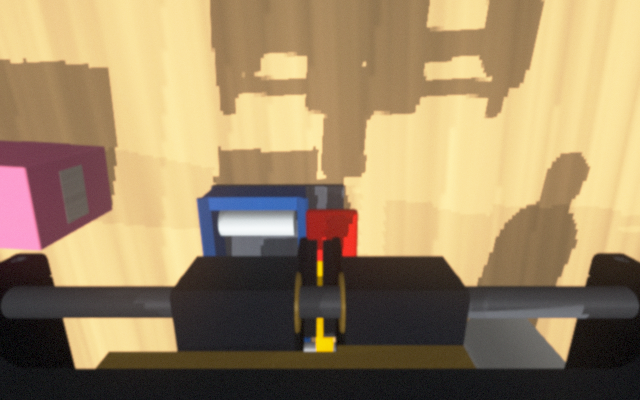

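Call:
servo_tool(moves="0.008 0.006 0.003 -0.019 0.011 -0.007 1;0.001 0.001 0.003 0 0 0 1")

```text
time_s: 17.57
tool_pos: [0.6773, 0.1545, 0.0682]
tool_rot: [179.9, -0.1, 87.3]
force: [0.4, 1.7, 0.2]
grip_width: 0.0007
```

```bash
python3 - <<'E'
from h import *
go([.674,.152,.052],87.4)
E
```

```text
shift [-0.0026 -0.0032  0.0162] turn units [ 0.004 -0.002 -0.002]
```

Call:
servo_tool(moves="-0.003 -0.003 0.006 0 0 0 1;0 0 0.006 0 0 0 1;0 0 0.006 0 0 0 1;0 0 0.005 0 0 0 1", squeeze=20)

```text
time_s: 17.9
tool_pos: [0.6766, 0.154, 0.0512]
tool_rot: [179.6, -0.4, 87.5]
force: [-15.7, -0.0, 45.1]
grip_width: 0.0005
```

```bash
python3 - <<'E'
from h import *
go([.674,.152,.051],87.4)
E
```

```text
shift [-0.0021 -0.0025  0.0002] turn units [ 0.012 -0.013  0.003]
```

Call:
servo_tool(moves="0 0 -0.001 0 0 0 1;0 0 0 0 0 0 1;0 0 0 0 0 0 1;0 0 0.001 0 0 0 1")

```text
time_s: 18.23
tool_pos: [0.677, 0.154, 0.0555]
tool_rot: [179.6, -0.6, 87.5]
force: [-0.9, 1.3, 2.8]
grip_width: 0.0006
```

Call:
servo_tool(moves="0 0 0.004 0 0 0 1;0 0 0.003 0 0 0 1;0 0 0.002 0 0 0 1;0 0 0.002 0 0 0 1;0 0 0.001 0 0 0 1")

```text
time_s: 18.65
tool_pos: [0.6773, 0.1543, 0.0528]
tool_rot: [179.7, -0.9, 87.5]
force: [-3.5, -0.2, 8.2]
grip_width: 0.0007
```

```bash
python3 - <<'E'
from h import *
snap("s18","side")
E
```

```text
18.65 [0.6773 0.1543 0.0528] [179.7   -0.86  87.51] [-3.5  -0.17  8.22] 0.0006728594667350436
```

View pics/s18.png

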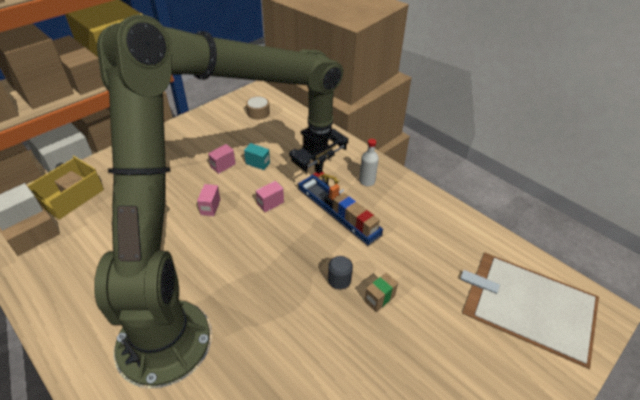

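Call:
servo_tool(moves="0 0 -0.02 0 0 0 1;0 0 -0.03 0 0 0 1;0 0 -0.035 0 0 0 1;0 0 -0.03 0 0 0 1;-0.03 -0.02 0 0 0 0 1;-0.03 -0.02 0 0 0 0 1;-0.03 0 0 0 0 0 1;-0.03 0 0 0 0 0 1;-0.015 0 0 0 0 0 1;0 0 0 0 0 0 1")

```text
time_s: 19.53
tool_pos: [0.6281, 0.0152, 0.1591]
tool_rot: [179.9, -0.4, 87.8]
force: [0.0, -0.1, 0.2]
grip_width: 0.0002
```

```bash
cat > chk.py <<'E'
from h import *
from carton import *
from fit import fit
def chk(n,cam="wrist"):
    o,_=snap(n,cam)
    c=load(n);w=world(c);im=c["img"].astype(int);r,g,b=im[...,0],im[...,1],im[...,2]
    top=(w[...,2]>.060)&(w[...,2]<.08)&(abs(w[...,0]-.62)<.04)
    for nm,m in [("red",top&(r>100)&(g<70)&(b<70)&(w[...,1]<-.04)),("blue",top&(b>100)&(r<90)&(w[...,1]<.03))]:
        q=w[m]
        if len(q)>5: print(n,nm,len(q),q.mean(0).round(4),totrack(q[:,:2].mean(0)))
    tab=(w[...,2]>.086)&(w[...,2]<.1)&(r>130)&(g>40)&(g<150)&(b<80)&(abs(w[...,0]-.62)<.04)
    q=w[tab]
    if len(q)>5: t=totrack(q[:,:2].mean(0));print("tab",t,"gap",t[0]+.12)
E
python3 - <<'E'
from chk import chk
chk("w19"); chk("t19","top")
E
```

```text
19.5333 [0.6281 0.0152 0.1591] [179.9   -0.36  87.84] [ 0.05 -0.12  0.2 ] 0.0001966516725895659
w19 red 373 [ 0.6242 -0.1008  0.0697] [-0.1021 -0.0067]
w19 blue 236 [ 0.6129 -0.0161  0.0696] [-0.018   0.0085]
tab [ 0.0336 -0.0025] gap 0.1536
19.5833 [0.6281 0.0167 0.1589] [179.94  -0.39  87.89] [-0.68 -0.03  0.4 ] 0.00011140612440876718
t19 red 150 [ 0.6183 -0.1002  0.0691] [-0.1017 -0.0007]
```

View pics/w19.png

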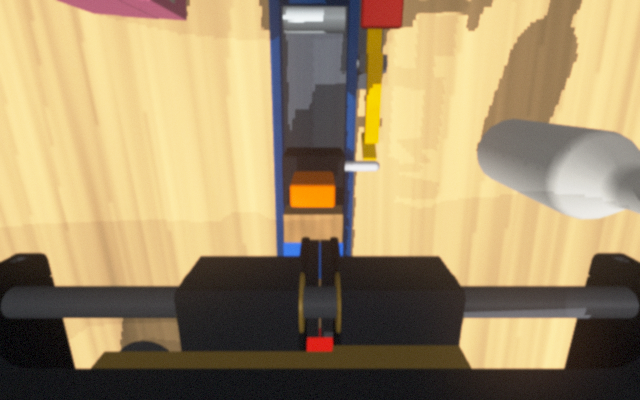

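Follower has closed up (pin past the hook at (362,166)). Backing the arm off for an unobstructed check.

Call:
servo_tool(moves="0 0 -0.03 0 0 0 -1;0.02 0 -0.035 0 0 0 -1;0.035 -0.01 -0.01 0 0 0 -1;0.035 -0.01 0 0 0 0 -1;0.02 0 0 0 0 0 -1;0 0 0 0 0 0 -1;0 0 0 0 0 0 -1;0 0 0 0 0 0 -1")

```text
time_s: 20.3
tool_pos: [0.6103, 0.1511, 0.2322]
tool_rot: [-179.8, -0.5, 89.1]
force: [0.2, -0.1, -0.4]
grip_width: 0.0455
```

```bash
python3 - <<'E'
from chk import *
chk("w20"); chk("t20","top")
for n,p in [("green",(.4727,-.2868)),("filter",(.4376,-.1729)),("bottle",(.7904,.0409))]:
    for k in ("top0","t20"):
        w=world(load(k)); zr={"green":(.055,.075),"filter":(.07,.09),"bottle":(.1,.2)}[n]
        m=(w[...,2]>zr[0])&(w[...,2]<zr[1])&(np.hypot(w[...,0]-p[0],w[...,1]-p[1])<.06);print(n,k,w[m].mean(0).round(4))
E
```

```text
20.3 [0.6103 0.1511 0.2322] [-179.78   -0.52   89.08] [ 0.21 -0.06 -0.37] 0.045481631805736715
w20 blue 710 [ 0.6221 -0.0223  0.0697] [-0.0238 -0.001 ]
20.35 [0.6103 0.1505 0.232 ] [-179.76   -0.5    89.03] [ 0.36 -0.15  0.77] 0.04951848534882296
t20 red 150 [ 0.6182 -0.1001  0.0694] [-0.1017 -0.0006]
t20 blue 155 [ 0.6205 -0.0248  0.0699] [-0.0264  0.0005]
tab [ 0.031  -0.0002] gap 0.151
green top0 [ 0.472  -0.2865  0.0632]
green t20 [ 0.4722 -0.2864  0.0628]
filter top0 [ 0.4366 -0.1719  0.0778]
filter t20 [ 0.4372 -0.1719  0.0777]
bottle top0 [0.788  0.042  0.1307]
bottle t20 [0.7881 0.042  0.1309]
```

View pics/w20.png

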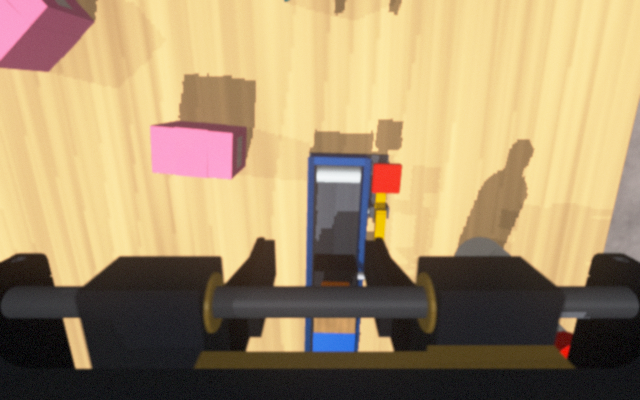

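View pics/t20.png

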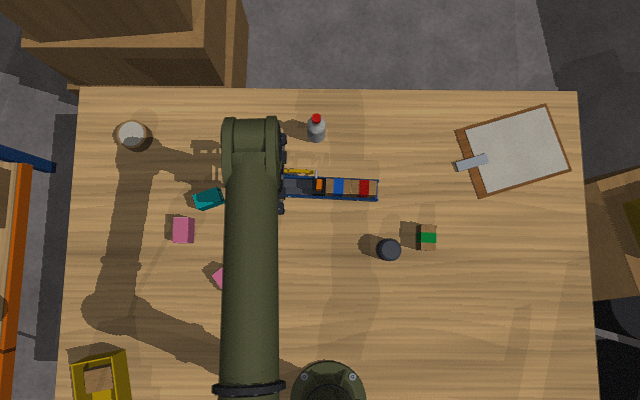

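The top view shows red (364,188), blue (338,187) and the tab (319,185) packed against the lip. Red is at x≈-0.102, blue at -0.026, the gap is ≈0.151, and the arm is clear. Handing in.

```bash
python3 -c "
from cell import env
print(env.get_obs()['joint_velocities'].round(2)); print(env.sign_off())"
```

```text
[ 1.04 -0.45  1.27  0.34  0.5   0.03 -0.04]
the job is handed in; nothing more can be done
None
```

The feeder is refilled and the job is handed in, at about 20 s on the robot's clock; sign-off gave no verdict. I pulled the follower back until the catch held it and let it go. I then stood the red carton at the lip with the blue one behind it, and pressed the red pad so that the follower closed on both.

**Last checks**, from the top camera after the arm had backed off:

| Item | Measured | Required |
|---|---|---|
| Red carton x / y | -0.102 / -0.001 m | -0.108 to -0.097 / ±0.0065 m |
| Blue carton x / y | -0.026 / 0.000 m | -0.034 to -0.021 / ±0.0065 m |
| Follower gap | about 0.151 m | 0.145 to 0.156 m |
| Carton tops above the bench | about 0.070 m | upright on the bed is 0.070 m |
| Green carton, bottle, filter | moved less than 1 mm | under 15 mm |

**Disagreements and limits:**
- **Wrist pictures after the press:** the first one gave bad readings, with the cartons 7 to 9 mm off centre, because the fingers hid most of them. A later wrist view put blue at -0.024 m, while the top camera gave -0.026 m; both are within tolerance.
- **Press force:** the first press on the pad reached 45 N at the fingertips when the catch met its stop. I eased off and pressed again gently.
- **Catch at rest:** I judged this only by eye from the wrist picture and did not measure its angle.

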